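Find and open the socket bay of the bench duct

ROBOT

A 6-joint arm with a two-finger parallel gripper is mounted at the origin on the work surface. World frame = base frame: x ahead of the robot, y to its left, z up, the work surface at z = 0. Lengths are in m, angles in rad, forces in N, time in s.
With the tool pointing down it reaches from about 0.25 to 0.775 m from the base axis. Payload 4 kg.
Tool frame: the origin (TCP) lies at the very end of the fingers, on their centre line; the grasp point (between the pads) lies 19 mm behind it; z points along the fingers, y is the direction in which the jaws open and shut (so a half turn about z gives the same grasp; the last joint's range is limited). The gripper opens to 94 mm and grips with 3 to 60 N. Pads are 16 mm wide; open, the fingers measure 119 mm over their backs; the gripper's body (75 mm by 177 mm) begins 78 mm behind the grasp point.
Start: joints at [1.141, 0.087, 1.371, -0, 1.684, -0.103], TCP at [0.177, 0.521, 0.206] pointing down, gripper open.
Joint ranges: [-3.1, 3.1], [-0.76, 2.03], [0.27, 2.55], [-1.08, 4.22], [0.17, 2.65], [-2.57, 2.57]. Speed limits (rad/s): [2.79, 2.79, 3.14, 3.14, 3.14, 3.14].

INTERFACE

Orientations are given as [roll, pitch, yaw] about the fixed x, y, z axes, in that order (R = Rz(yaw) Ry(pitch) Rx(roll)).
In Python, from bench import robot, snapshot, models gives the robot as it stands.
- The arm moves only by the tool arm_command, never from a script. Its argument "commands" is text: rows parted by semicolons, each of 7 numbers parted by spaces: the shift along the tool's x, y, z in mm, then the turn, a rotation vector about the tool's x, y, z in degrees, then the opening, from 0 (shut) to 1 (fully open). In form: tx ty tz rx ry rz hand; .... A call has 1 to 12 rows; each row shifts and turns the pose as measured when the row begins, along the tool's axes as they then stand; what a row does not reach is not made up. A row lasts 1/8 s, in which the tool goes at most 62.5 mm and 10.7 degrees, less where a joint would pass 70% of its speed; a pose out of reach is approached as far as the arm can. A call is refused whole if a number of a shift passes 62.5 or a number of a turn 10.7, either way. A call with a gripper value outside its range is refused whole. The fingers move at their own pace and stop on an object; the grip force is fixed at half the most. Time passes only in rows, so rows that do not move let the fingers close. It gives the time, the measured TCP pose, the force and the opening at its end, in the units of the state.
- robot.get_obs(): the state, without advancing time (a new reading comes with each control period).
- snapshot(name): name is "scene" or "top"; returns a dict with "img" (400x640x3 uint8, blue, green, red), "camera_matrix" (3x3 intrinsics, pixels), "origin" and "rotation" of the camera in the world. Camera axes: x right, y down, z forward; pixel columns grow to the right and rows downward; lengths in m; the calibration is good to about 2 mm. A picture is of the moment at which its call begins. There is no depth.
- robot.close_job(): hands the job in, once; it reports no verdict.
Trained networks look in a picture, given as the dict that the camera call returned (one of the last four; its "shot" number tells which), for a name from the list of things; names that differ only in an ending like _2 or _b are one class to them, and where a whole thing is asked for, a point or a joint stands for the part that bears it (a point fixed in the world has none). Each returns a list of dicts, best first, with "conf" (0 to 1); they miss things now and then, are a little off and sometimes report something else, mostly with a low value. They report only what shows in the picture. A call takes as long as a camera call. They do not tell look-alikes from the thing itself.
- models.spot_in(query, picture): "bbox" ([left, top, width, height] as shares, 0 to 1, of the picture: columns of its width, rows of its height, round what is visible of it).
- models.tip_of(query, picture): "centre" ([column, row] as shares, 0 to 1, of the picture: columns of its width, rows of its height: a listed point, or the origin of a listed thing).
The state is a dict: "time": time; "joint_positions": joint angles; "qvel": joint speeds; "joint_torque": joint torques, N m; "tool_pos": TCP position; "ee_rot": TCP orientation; "wrist_force": force on the tool from outside, world axes, zero at the start; "wrist_torque": the same for the moment, N m; "width": finger opening in m.
Only numpy, scipy, OpenCV 4.12 (cv2) and the standard library are available. Lean on these libraries where they do the work, as an engineer would, in place of code of your own. Each camera call takes 0.05 s, during which the arm holds its last target. There are 200 camera calls.

TASK

One of the four identical covers on the bench's power duct is the tilting lid of the socket bay; the other three are fixed blanks. Press lightly on the back edge of the covers (the edge away from the robot) until you find the one that rocks, then push up its raised front edge until the lid stands fully open, upright by itself, ready for a plug. Leave the tools and the glue bottle on the bench where they are.

Things in the scene. Friction and masses are not known exactly. Their poses are not given: they have to be found in the camera images.
- duct: power duct: aluminium trough fixed to the bench, 132 mm deep (its x), 440 long (its y), 85 high, topped by four flush grey covers in a row along y. Origin: centre of its underside. Its x points from its front side (towards the robot) to its back side (away), z up. The 3 mm front and back walls are flush with the covers, 3 mm off their edges
- cover1 (a point): centre of the top face of the first cover (-y end), 85 mm above the bench; belongs to the duct and stays when the lid tilts. The four covers look alike: grey plates 120 mm deep (duct x), 100 wide (duct y), 8 thick, pitch 104. Three are fixed and do not give; the tilting lid may be in any of the four places
- cover2 (a point): the same point of the second cover from the -y end. The lid's pivot runs across it (along duct y) at half its thickness, 14 mm behind its middle: 46 mm from its back edge, 74 mm from its front edge. Pressed 20 mm from the back edge it gives way at 5 to 10 N: the back dips into the bay, the front edge rises. Pressed in front of the pivot it stays put
- cover3 (a point): the same point of the third cover. Under the lid's back strip there is at least 65 mm of free depth; the sockets lie under its front part, their tops about 54 mm below the cover's top. Pressing the back strip 20 to 25 mm down tips the lid by about 1 rad; from there a level push from the front on the raised edge swings it up. At small tilts such a level push can jam
- cover4 (a point): the same point of the fourth cover (+y end)
- tilt (a joint): angle (rad) of the tilting lid, wherever it is: 0 shut and flush, growing as the back edge dips and the front edge rises; 1.57 upright, stop at 1.66 (leaning 5 degrees to the back). A stiff friction pivot: about 0.14 N m turns it and it stays where it is left. Upright, its front edge is 155 mm above the bench
- screwdriver: a screwdriver lying on the bench in front of the duct, 200 mm long, 26 mm high; origin under the middle of its length. Bystander
- tape: a yellow and black tape measure standing on the bench in front of the duct, 62 mm high, 70 by 40 mm; origin at the centre of its underside. Bystander
- glue: a white glue bottle with an orange cone nozzle, standing behind the duct, 60 mm diameter, 140 mm high; origin at the centre of its underside. Bystander
- router: a hand router standing on its round base (130 mm diameter) at the left (+y) end of the duct, 227 mm high, 240 mm over its two side grips; origin at the centre of its underside. Bystander
There are look-alikes about, which are no part of the job. Leave any orange or pink look-alike of the part that bears tilt alone.

How it is judged:
By the outcome, as a careful person would: the job done as asked, in the order asked, and still so for the second after the job is handed in, with the robot touching nothing.
It also fails if it takes over 54 s, if anything falls off the work surface, if the arm or the gripper's body presses on something with over 40 N, if the wrist force passes 120 N, or if a joint passes its speed limit or range.

## Working session

There is one attempt and no reset: what is moved stays moved. The work goes in short steps, Python scripts to look and compute and a tool call to move; the robot and the scene stay as the last step left them, time stands still between calls to the robot, and variables do not carry over. Pictures are saved under pics/ and viewed, about 8 in all and at most 12, crops included, and the job is handed in when it is done.

Besides the shell and the picture viewer there is one more tool, called after ">>>" by a JSON object that holds its "op" and its "data". arm_command: Moves the arm, as the interface text tells. Its arguments: {"type":"object","properties":{"commands":{"type":"string"}},"required":["commands"]}

```bash
mkdir -p pics
cat > h.py <<'E'
import numpy as np, cv2
from bench import robot, snapshot, models
def ray(s,px,z):
    K=np.array(s["camera_matrix"]);R=np.array(s["rotation"]);o=np.array(s["origin"])
    d=R@np.linalg.solve(K,[px[0],px[1],1]);return o+d*(z-o[2])/d[2]
def proj(s,P):
    p=np.array(s["rotation"]).T@(np.array(P)-np.array(s["origin"]));p=np.array(s["camera_matrix"])@p;return p[:2]/p[2]
E
python3 - <<'E'
from h import *
ss={n:snapshot(n) for n in("scene","top")}
for n,s in ss.items():
    cv2.imwrite(f"pics/{n}0.png",s["img"])
    print(n,np.round(s["origin"],3))
    for q,z in [("duct",0),("cover1",.085),("cover2",.085),("cover3",.085),("cover4",.085),("tape",0),("glue",0),("router",0),("screwdriver",0)]:
        for d in models.tip_of(q,s)[:2]:
            px=np.array(d["centre"])*[640,400];print(q,round(d["conf"],2),px.round(1),ray(s,px,z).round(3))
o=robot.get_obs();print(o)
E
```

```text
scene [1.044 0.676 0.73 ]Traceback (most recent call last):
  File "<stdin>", line 8, in <module>
  File "h.py", line 5, in ray
    d=R@np.linalg.solve(K,[px[0],px[1],1]);return o+d*(z-o[2])/d[2]
                                                               ~^^^
IndexError: invalid index to scalar variable.
```

```bash
cat > h.py <<'E'
import numpy as np, cv2
from scipy.spatial.transform import Rotation as Ro
from bench import robot, snapshot, models
def rot(s): return Ro.from_euler("xyz",s["rotation"]).as_matrix()
def ray(s,px,z):
    K=np.array(s["camera_matrix"]);o=np.array(s["origin"])
    d=rot(s)@np.linalg.solve(K,[px[0],px[1],1]);return o+d*(z-o[2])/d[2]
def proj(s,P):
    p=rot(s).T@(np.array(P)-np.array(s["origin"]));p=np.array(s["camera_matrix"])@p;return p[:2]/p[2]
E
python3 - <<'E'
from h import *
ss={n:snapshot(n) for n in("scene","top")}
for n,s in ss.items():
    cv2.imwrite(f"pics/{n}0.png",s["img"])
    print(n,np.round(s["origin"],3),s["rotation"])
    for q,z in [("duct",0),("cover1",.085),("cover2",.085),("cover3",.085),("cover4",.085),("tape",0),("glue",0),("router",0),("screwdriver",0)]:
        for d in models.tip_of(q,s)[:2]:
            px=np.array(d["centre"])*[640,400];print(q,round(d["conf"],2),px.round(1),ray(s,px,z).round(3))
o=robot.get_obs();print(o)
E
```

```text
scene [1.044 0.676 0.73 ] [-2.29395922  0.01122015  2.37757586]
cover1 0.57 [234.9 138.2] [ 0.555 -0.189  0.085]
cover2 0.57 [234.9 138.2] [ 0.555 -0.189  0.085]
cover3 0.57 [234.9 138.2] [ 0.555 -0.189  0.085]
cover4 0.57 [234.9 138.2] [ 0.555 -0.189  0.085]
tape 0.78 [276.4 143.9] [ 0.418 -0.189  0.   ]
glue 0.69 [212.5 249.3] [0.79  0.036 0.   ]
glue 0.4 [275.9 143. ] [ 0.416 -0.194  0.   ]
router 0.96 [423.  283.5] [0.523 0.428 0.   ]
screwdriver 0.86 [359.5 184.4] [0.38  0.116 0.   ]
top [0.478 0.121 0.901] [-3.06664056  0.03175747 -1.55309854]
duct 0.56 [405.1 189.7] [ 0.545 -0.023  0.   ]
tape 0.64 [474.1 253.8] [ 0.406 -0.174  0.   ]
glue 0.65 [369.9  81.2] [0.792 0.058 0.   ]
router 0.98 [204.  199.7] [0.515 0.43  0.   ]
screwdriver 0.67 [340.7 263.7] [0.378 0.118 0.   ]
{'time': 1.2, 'joint_positions': array([ 1.14089880e+00,  8.71908948e-02,  1.37073415e+00,  2.59043874e-06,
        1.68360471e+00, -1.03085326e-01]), 'qvel': array([-0.00132386, -0.00154754,  0.00015315,  0.0021105 , -0.0021567 ,
       -0.0005321 ]), 'joint_torque': array([-1.12939201e-04, -3.40052640e+01, -3.02598131e+01,  7.17940251e-02,
        2.37185857e-02,  1.60375691e-05]), 'tool_pos': array([0.17656122, 0.52089295, 0.20549351]), 'ee_rot': array([3.14152982e+00, 3.91242102e-06, 2.81478074e+00]), 'wrist_force': array([ 0.15976043, -0.59653169,  0.02372814]), 'wrist_torque': array([ 0.02062437,  0.00690579, -0.0595867 ]), 'width': 0.09419202070553849}
```

View pics/scene0.png

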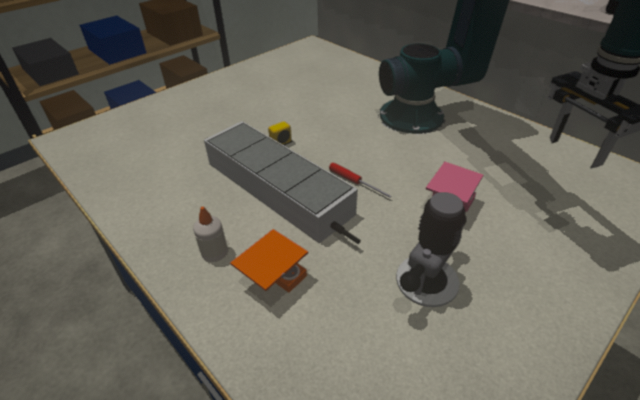

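View pics/top0.png

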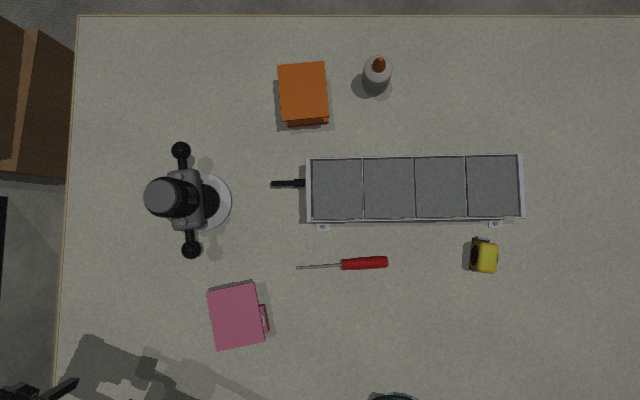

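Scene: the four grey covers lie at top-image pixels (337,189), (389,188), (441,186) and (493,184), with +y to the left. The look-alike lids are orange (303,92) and pink (237,316), and both are off limits. The lid has to be one of the grey four. Next is a close crop to get the duct's corners.

Run:
```python
from h import *
s=snapshot("top")
c=s["img"][140:240,290:540]
cv2.imwrite("pics/crop.png",cv2.resize(c,None,fx=3.2,fy=3.2,interpolation=cv2.INTER_CUBIC))
print(s["camera_matrix"])
g=cv2.cvtColor(s["img"],cv2.COLOR_BGR2HSV)
m=((g[...,2]>60)&(g[...,2]<140)).astype(np.uint8)
for r in (170,190,210): print(r,g[r,300:320,2],g[r,512:530,2])
for c in (330,390,500): print(c,g[148:168,c,2],g[208:230,c,2])
for P in [(px,ray(s,px,.085).round(4)) for px in [(306.5,157.5),(521.5,153),(306.5,222),(524,216.5)]]: print(P)
```

```text
[[401.90119414   0.         327.31339989]
 [  0.         401.90119414 188.37782425]
 [  0.           0.           1.        ]]
170 [ 78  76  75  77  80  94 140 139 140 137 107  49  59  96  87  89  92  89
  91  91] [ 86  88  89  86  67  48  80 138 139 138 139 130 123 127 125 125 126 123]
190 [ 83  79  80  76  83  87 120 140 139 140 131  60  66  99  91  95  94  91
  90  90] [ 84  84  89  91  85  76  50  78 138 138 136 134 131 127 128 126 124 126]
210 [ 80  81  81  81  77  77  93 138 138 139 131  58  54  75  91  92  97  90
  88  86] [ 81  87  86  86  86  86  75  47  74 140 138 141 136 134 123 126 124 126]
330 [123 120 125 125 126 121 123 129 120  95 134  54  62  91  90  92  92  89
  90  89] [ 90  88  89  86  88  88  88  92  95  91  93  58  79 131  46  72 110 114
 113 127 127 124]
390 [129 123 122 125 126 126 126 125 125  74  61 102  91  89  93  93  94  95
  96  91] [ 88  84  92  89  88  91  93  91  87  92  76  80 131  52  69 108 105 110
 113 125 123 121]
500 [127 125 127 123 117 101 131  53  62  90  90  88  91  91  90  90  90  87
  89  86] [ 93  92  90  91  93  89  91  96  84  93 126  62  89 129 129 126 137 139
 136 118 127 129]
((306.5, 157.5), array([0.6015, 0.1919, 0.085 ]))
((521.5, 153), array([ 0.6163, -0.2429,  0.085 ]))
((306.5, 222), array([0.4697, 0.189 , 0.085 ]))
((524, 216.5), array([ 0.4884, -0.2455,  0.085 ]))
```

View pics/crop.png

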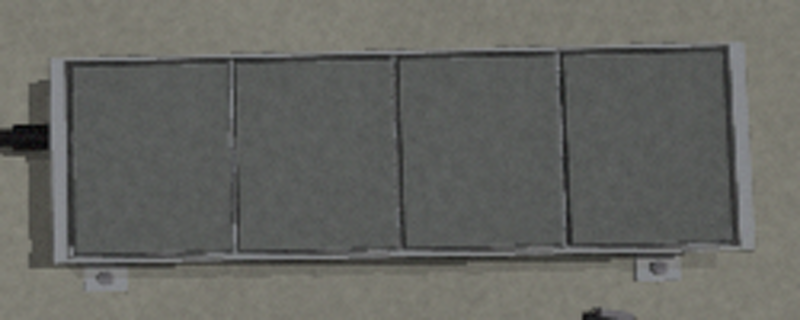

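```bash
cat >> h.py <<'E'
D=None
def duct(cx,cy,yaw,p): c,s=np.cos(yaw),np.sin(yaw); return np.array([cx+c*p[0]-s*p[1],cy+s*p[0]+c*p[1],p[2]])
def to(goal,yaw=None):
    o=robot.get_obs();R=Ro.from_euler("xyz",o["ee_rot"])
    d=(np.array(goal)-o["tool_pos"])*1000
    print("t",round(o["time"],2),"pos",o["tool_pos"].round(4),"rpy",o["ee_rot"].round(3),"F",o["wrist_force"].round(1),"tool d",R.inv().apply(d).round(1), "" if yaw is None else ("rotvec",np.degrees((R.inv()*Ro.from_euler("xyz",[np.pi,0,yaw])).as_rotvec()).round(1)))
E
python3 - <<'E'
from h import *
from scipy.optimize import least_squares
s=snapshot("top")
obs=[("b",330,157.3),("b",390,156.9-.3),("b",500,153.3),("f",330,221.8),("f",390,220.7),("l",305.8,170),("l",306,190),("l",306.4,210),("r",523.3,170),("r",524,190),("r",525,210)]
def res(q):
    r=[]
    for k,u,v in obs:
        w=ray(s,(u,v),.085)[:2]-q[:2];c,n=np.cos(q[2]),np.sin(q[2])
        x,y=c*w[0]+n*w[1],-n*w[0]+c*w[1]
        r.append({"b":x-.066,"f":x+.066,"l":y-.22,"r":y+.22}[k])
    return np.array(r)
f=least_squares(res,[.545,-.027,.04]);print(f.x.round(4),(res(f.x)*1000).round(1))
for i in range(4): print(i+1,duct(*f.x,[.040,(i-1.5)*.104,.085]).round(4))
to(duct(*f.x,[.040,.156,.12]),np.pi+f.x[2])
E
```

```text
[ 0.5426 -0.0275  0.0352] [-0.  -1.3  0.5  0.4  0.5 -1.  -0.9 -1.1  0.4  1.2  1.4]
1 [ 0.588 -0.182  0.085]
2 [ 0.5844 -0.0781  0.085 ]
3 [0.5807 0.0258 0.085 ]
4 [0.5771 0.1298 0.085 ]
t 1.3 pos [0.1766 0.5209 0.2055] rpy [3.141 0.    2.815] F [ 0.2 -0.  -0.3] tool d [-504.9 -241.9   85.5] ('rotvec', array([  0. ,   0. , -20.7]))
```

>>> {"op": "arm_command", "data": {"commands": "0 0 -30 0 0 -10.3 0; 0 0 -30 0 0 -10.3 0; -20 -55 0 0 0 0 0; -20 -55 0 0 0 0 0; -20 -55 0 0 0 0 0; -20 -55 0 0 0 0 0; -40 -45 0 0 0 0 0; -50 -30 0 0 0 0 0; -50 -20 0 0 0 0 0; -50 -10 0 0 0 0 0"}}

```text
time: 2.55
tool_pos: [0.4671, 0.201, 0.2704]
ee_rot: [3.14, 0.009, -3.091]
wrist_force: [-0.0, 0.8, -0.7]
width: 0.0008
```

```bash
cat >> h.py <<'E'
D=(.5426,-.0275,.0352); Y=np.pi+.0352
E
python3 -c "
from h import *
to(duct(*D,[.040,.156,.1]),Y)"
```

```text
t 2.55 pos [0.4671 0.201  0.2704] rpy [ 3.14   0.009 -3.091] F [-0.   0.8 -0.7] tool d [-104.8  -76.9  171.2] ('rotvec', array([0.1, 0.5, 0.9]))
```

>>> {"op": "arm_command", "data": {"commands": "-50 -38 40 0 0.5 0.9 0; -50 -38 40 0 0 0 0; -4 0 40 0 0 0 0; 0 0 40 0 0 0 0; 0 0 0 0 0 0 0; 0 0 0 0 0 0 0"}}

```text
time: 3.3
tool_pos: [0.5638, 0.1383, 0.1213]
ee_rot: [3.139, 0.004, -3.112]
wrist_force: [-0.3, -0.1, -0.5]
width: 0.0002
```

```bash
python3 -c "
from h import *
to(duct(*D,[.040,.156,.088]),Y)"
```

```text
t 3.3 pos [0.5638 0.1383 0.1213] rpy [ 3.139  0.004 -3.112] F [-0.3 -0.1 -0.5] tool d [-12.9  -9.   33.3] ('rotvec', array([ 0.2,  0.2, -0.3]))
```

>>> {"op": "arm_command", "data": {"commands": "-13 -9 15 0 0 0 0; -1 -1 12 0 0 0 0; 0 0 5 0 0 0 0; 0 0 2 0 0 0 0; 0 0 0 0 0 0 0"}}

```text
time: 3.92
tool_pos: [0.5818, 0.129, 0.0902]
ee_rot: [3.138, 0.012, -3.111]
wrist_force: [-0.4, -0.8, -0.6]
width: 0.0005
```

```bash
python3 -c "
from h import *
to(duct(*D,[.040,.156,.085]),Y)"
```

```text
t 3.92 pos [0.5818 0.129  0.0902] rpy [ 3.138  0.012 -3.111] F [-0.4 -0.8 -0.6] tool d [4.7 0.9 5.2] ('rotvec', array([ 0.2,  0.7, -0.3]))
```

>>> {"op": "arm_command", "data": {"commands": "4 0 2 0 0.5 0 0; 0 0 2 0 0 0 0; 0 0 2 0 0 0 0"}}

```text
time: 4.3
tool_pos: [0.5779, 0.1292, 0.0851]
ee_rot: [3.138, 0.005, -3.111]
wrist_force: [-2.2, -0.6, 6.1]
width: 0.0004
```

>>> {"op": "arm_command", "data": {"commands": "0 0 2 0 0 0 0"}}

```text
time: 4.42
tool_pos: [0.5781, 0.1292, 0.0848]
ee_rot: [3.138, 0.006, -3.11]
wrist_force: [-2.8, -0.4, 7.8]
width: 0.0002
```

>>> {"op": "arm_command", "data": {"commands": "0 0 2 0 0 0 0"}}

```text
time: 4.55
tool_pos: [0.5781, 0.1292, 0.0846]
ee_rot: [3.138, 0.006, -3.11]
wrist_force: [-2.2, -0.5, 7.2]
width: 0.0002
```

>>> {"op": "arm_command", "data": {"commands": "0 0 4 0 0 0 0; 0 0 4 0 0 0 0"}}

```text
time: 4.8
tool_pos: [0.5789, 0.1293, 0.0814]
ee_rot: [3.138, 0.01, -3.11]
wrist_force: [-2.4, -0.4, 8.7]
width: 0.0007
```

>>> {"op": "arm_command", "data": {"commands": "0 0 4 0 0 0 0; 0 0 4 0 0 0 0"}}

```text
time: 5.05
tool_pos: [0.5809, 0.1295, 0.0788]
ee_rot: [3.138, 0.017, -3.11]
wrist_force: [-1.3, -0.1, 7.6]
width: 0.0003
```

```bash
python3 -c "
from h import *
s=snapshot('scene');cv2.imwrite('pics/s1.png',cv2.resize(s['img'][80:280,180:460],None,fx=2.8,fy=2.8,interpolation=cv2.INTER_CUBIC))
to(duct(*D,[.040,.156,.061]),Y)"
```

```text
t 5.1 pos [0.5811 0.1295 0.0786] rpy [ 3.138  0.017 -3.11 ] F [-0.8 -0.3  7.5] tool d [ 4.3  0.4 17.6] ('rotvec', array([ 0.2,  1. , -0.2]))
```

View pics/s1.png

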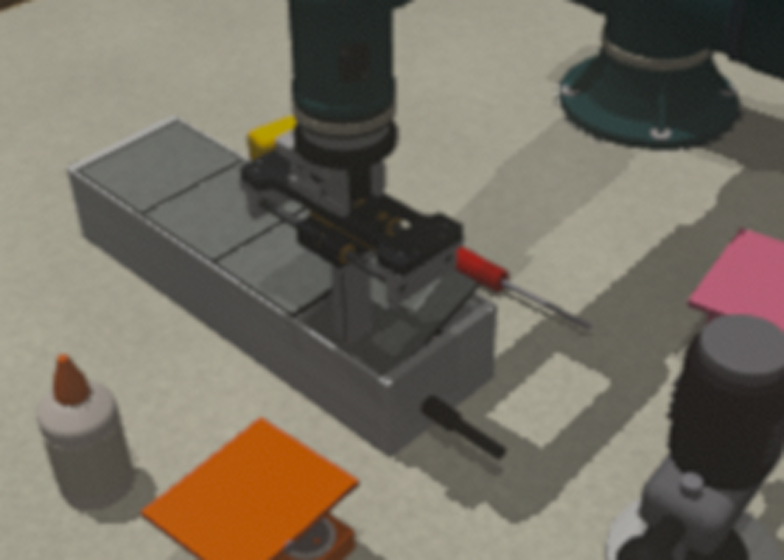

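The picture shows cover 4 (the +y end, crop (400,320)) tipping under the finger: its back has dipped and its front has risen. I'll press further.

>>> {"op": "arm_command", "data": {"commands": "3 0 6 0 0.5 0 0; 1 0 6 0 0.5 0 0; 0 0 6 0 0 0 0; 0 0 6 0 0 0 0"}}

```text
time: 5.6
tool_pos: [0.5867, 0.13, 0.0667]
ee_rot: [3.136, 0.026, -3.11]
wrist_force: [1.1, 0.0, 4.9]
width: 0.0004
```

```bash
python3 -c "
from h import *
to(duct(*D,[.040,.156,.061]),Y)"
```

```text
t 5.6 pos [0.5867 0.13   0.0667] rpy [ 3.136  0.026 -3.11 ] F [1.1 0.  4.9] tool d [9.7 0.1 5.5] ('rotvec', array([ 0.3,  1.5, -0.2]))
```

>>> {"op": "arm_command", "data": {"commands": "6 0 3 0 0.8 0 0; 6 0 5 0 0.7 0 0; 4 0 5 0 0 0 0; 3 0 5 0 0 0 0"}}

```text
time: 6.1
tool_pos: [0.5785, 0.13, 0.056]
ee_rot: [3.135, 0.027, -3.111]
wrist_force: [2.9, 0.2, 4.5]
width: 0.0004
```

```bash
python3 -c "
from h import *
to(duct(*D,[.040,.156,.058]),Y)"
```

```text
t 6.1 pos [0.5785 0.13   0.056 ] rpy [ 3.135  0.027 -3.111] F [2.9 0.2 4.5] tool d [ 1.4 -0.1 -2. ] ('rotvec', array([ 0.4,  1.5, -0.2]))
```

>>> {"op": "arm_command", "data": {"commands": "-1 0 -40 0 0 0 0; 0 0 -50 0 1 0 0; 0 0 -45 0 0 0 0; 35 0 -10 0 0 0 0; 50 0 0 0 0.5 0 0; 35 0 0 0 0 0 0; 0 0 0 0 0 0 0"}}

```text
time: 6.98
tool_pos: [0.4423, 0.1246, 0.1946]
ee_rot: [3.137, -0.036, -3.11]
wrist_force: [-0.5, -0.0, 0.5]
width: 0.0005
```

```bash
python3 -c "
from h import *
to(duct(*D,[-.060,.156,.120]),Y)
s=snapshot('scene');cv2.imwrite('pics/s2.png',cv2.resize(s['img'][80:280,180:460],None,fx=2.8,fy=2.8,interpolation=cv2.INTER_CUBIC))"
```

```text
t 6.97 pos [0.4423 0.1246 0.1946] rpy [ 3.137 -0.036 -3.11 ] F [-0.5 -0.   0.5] tool d [-37.5   0.2  73.3] ('rotvec', array([ 0.3, -2.1, -0.2]))
```

View pics/s2.png

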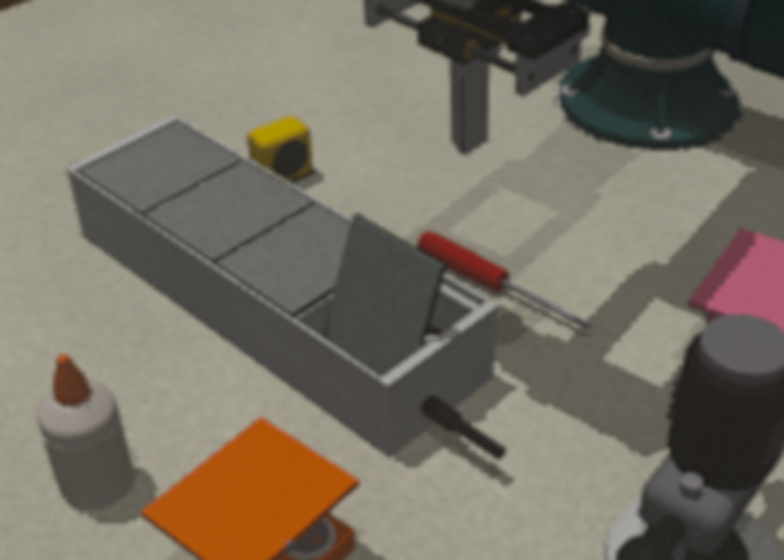

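The lid stands raised at about 1.1 rad (front edge at crop (400,240)) and stays there. The finger is clear in front of it, so I'll lower it and push level.

>>> {"op": "arm_command", "data": {"commands": "-5 0 40 0 -2 0 0; -15 0 30 0 0 0 0; -5 0 5 0 0 0 0; 0 0 0 0 0 0 0"}}

```text
time: 7.52
tool_pos: [0.4692, 0.1255, 0.1152]
ee_rot: [3.137, -0.005, -3.111]
wrist_force: [1.1, -0.5, -0.4]
width: 0.0006
```

```bash
python3 -c "
from h import *
to(duct(*D,[.002,.156,.120]),Y)"
```

```text
t 7.53 pos [0.4692 0.1255 0.1152] rpy [ 3.137 -0.005 -3.111] F [ 1.1 -0.5 -0.4] tool d [-70.    0.8  -5.1] ('rotvec', array([ 0.3, -0.3, -0.3]))
```

>>> {"op": "arm_command", "data": {"commands": "-15 0 -5 0 0 0 0; -15 0 0 0 0 0 0; -10 0 0 0 0 0 0; -10 0 0 0 0 0 0; -8 0 0 0 0 0 0"}}

```text
time: 8.15
tool_pos: [0.5303, 0.1277, 0.1233]
ee_rot: [3.137, -0.004, -3.111]
wrist_force: [-1.8, 0.2, 0.7]
width: 0.0004
```

```bash
python3 -c "
from h import *
to(duct(*D,[.002,.156,.120]),Y)"
```

```text
t 8.15 pos [0.5303 0.1277 0.1233] rpy [ 3.137 -0.004 -3.111] F [-1.8  0.2  0.7] tool d [-8.9  0.5  3.3] ('rotvec', array([ 0.3, -0.2, -0.2]))
```

>>> {"op": "arm_command", "data": {"commands": "-5 0 2 0 0 0 0; -4 0 0 0 0 0 0; -4 0 0 0 0 0 0"}}

```text
time: 8.52
tool_pos: [0.5432, 0.1281, 0.1208]
ee_rot: [3.137, -0.007, -3.111]
wrist_force: [-3.1, 1.0, 2.3]
width: 0.0003
```

>>> {"op": "arm_command", "data": {"commands": "-4 0 0 0 0 0 0; -3 0 0 0 0 0 0"}}

```text
time: 8.78
tool_pos: [0.5443, 0.1282, 0.1208]
ee_rot: [3.137, -0.022, -3.11]
wrist_force: [-9.3, -0.4, 5.7]
width: 0.0003
```

```bash
python3 -c "
from h import *
to(duct(*D,[.002,.156,.120]),Y)"
```

```text
t 8.78 pos [0.5443 0.1282 0.1208] rpy [ 3.137 -0.022 -3.11 ] F [-9.3 -0.4  5.7] tool d [5.1 0.5 0.9] ('rotvec', array([ 0.2, -1.2, -0.2]))
```

The force jumped to 9 N with no further motion, so the lid is at its stop. I'll retract and check.

>>> {"op": "arm_command", "data": {"commands": "15 0 0 0 0 0 0; 40 0 0 0 0 0 0; 40 0 -30 0 0 0 0; 30 0 -50 0 0 0 0; 20 0 -50 0 0 0 0; 0 0 0 0 0 0 0; 0 0 0 0 0 0 0"}}

```text
time: 9.65
tool_pos: [0.3983, 0.1229, 0.2558]
ee_rot: [3.137, -0.01, -3.11]
wrist_force: [0.9, 0.8, -0.4]
width: 0.0004
```

```bash
python3 -c "
from h import *
to(duct(*D,[-.12,.156,.25]),Y)
s=snapshot('scene');im=s['img'].copy()
import math
for a,c in ((1.57,(0,255,0)),(1.66,(0,0,255))):
  for y in (.106,.206):
    p=duct(*D,[.014-.074*math.cos(a)-.0*math.sin(a),y,.081+.074*math.sin(a)]);u=proj(s,p);print(a,u.round(1))
cv2.imwrite('pics/s3.png',cv2.resize(s['img'][120:240,240:400],None,fx=5,fy=5,interpolation=cv2.INTER_CUBIC))
t=snapshot('top');cv2.imwrite('pics/t3.png',cv2.resize(t['img'][40:290,270:540],None,fx=2.2,fy=2.2))
for q in('tape','glue','router','screwdriver'):
  for d in models.tip_of(q,t)[:1]: print(q,ray(t,np.array(d['centre'])*[640,400],0).round(3))"
```

```text
t 9.65 pos [0.3983 0.1229 0.2558] rpy [ 3.137 -0.01  -3.11 ] F [ 0.9  0.8 -0.4] tool d [-18.9   0.7   5.6] ('rotvec', array([ 0.3, -0.6, -0.2]))
1.57 [299.2 159.2]
1.57 [331.1 178.4]
1.66 [297.  160.6]
1.66 [329.  179.9]
tape [ 0.406 -0.177  0.   ]
glue [0.787 0.051 0.   ]
router [0.51  0.436 0.   ]
```

View pics/s3.png

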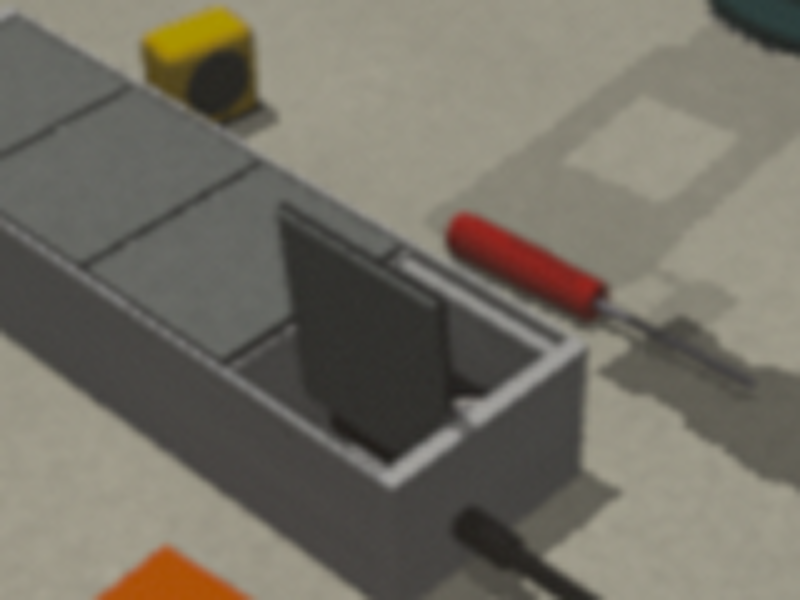

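View pics/t3.png

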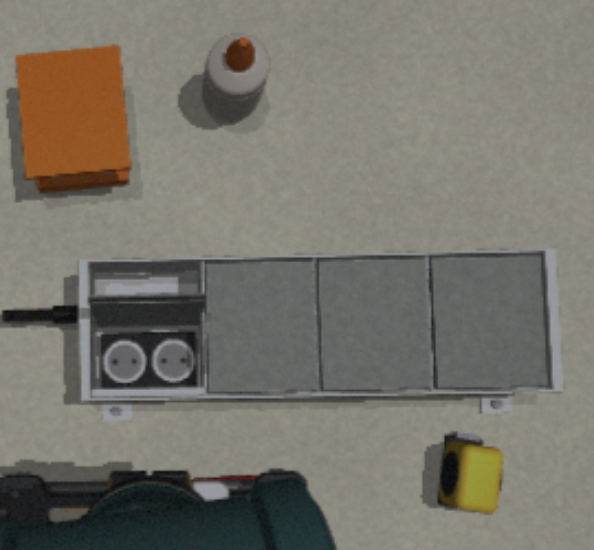

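The lid stands upright at its stop. Its top edge runs from scene pixel (297,161) to (328,180), which matches the model for 1.66 rad. The sockets are exposed, and the tape, glue and screwdriver haven't moved.

```bash
python3 -c "
from h import *
print(robot.close_job())"
```

```text
the job is handed in; nothing more can be done
None
```

The lid is open, upright on its own and ready for a plug. The job was handed in at about 10 s of the 54 s allowed.

**What I did:** The first cover I pressed, cover4 at the +y end, gave way at about 8 N, so I didn't need to press the other three. I pressed its back strip about 29 mm down, moved round to the front and pushed the raised edge level. I stopped when the force rose to about 9 N with no more motion, meaning the lid was at its stop, then backed the arm off.

**Last checks:**
- **Lid angle:** the lid's top edge in the scene picture matches the calculated position for about 1.66 rad, which is the stop. Both sockets are in view.
- **Arm:** it was clear of everything, with about 1 N at the wrist. The highest force I read was about 11 N.
- **Bystanders:** the networks placed the tape, glue and router within about 8 mm of where they were at the start, which I put down to their own error. In the last top picture the arm hid most of the screwdriver and the networks did not report it, but the scene picture shows it lying undisturbed. The arm never touched the orange and pink look-alikes.

No check failed.

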